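Drop the shield plate over the jig's locating pins and latch it

TASK

On the board rework jig the heat-shield plate lies askew, riding on top of the two locating pins. With the fingertips only, nudge it sideways until both its holes drop over the pins and it lies flat on the jig; then push the turn latch round by its knob, all the way over the plate to its stop, and leave it so. Never lift the plate or carry it, and leave the other things on the table where they are.

Things in the scene. Friction and masses are not known exactly. Their poses are not given: they have to be found in the camera images.
- rework_jig: Fixed dark metal jig, x -88 to +62 mm, y -100 to +100 mm; origin on the table top below the middle of the board pocket, z up, x away from the robot at yaw 0. Its deck (flat top) is 14 mm up. In the deck a pocket, 52 x 72 mm, with a green logic board lower than the deck. Turned up to 0.28 rad.
- rail_face (a point): Middle of the face of the jig's aluminium back stop rail (along the far side, 170 mm long in the jig's y, top 10 mm above the deck), at deck height: x = +42.8 mm of the jig. The face looks to the jig's -x. A plate pushed square against it has its holes 0.8 mm beyond the pins in x: near enough, it needs then only be slid along the rail.
- seat (a point): Where the plate's origin lies when seated: x = 0, y = 0 of the jig, at deck height (14 mm). The seated plate has the jig's yaw; play about 1.5 mm. Push the plate's edges with the fingertips within 3 mm of the deck: on its way down the plate slips below fingers held higher, or they jam it.
- pin_left (a point): Tip of the steel pin at x = -22, y = +45 mm of the jig: 8 mm diameter, 5 mm above the deck, the upper 3.8 mm tapering to a flat tip of 3 mm diameter. It catches a hole that is centred within about 3 mm.
- pin_right (a point): Tip of the like pin at x = -22, y = -45 mm of the jig.
- shield_plate: Loose aluminium plate, 84 (x) x 136 (y) x 6 mm, about 0.25 kg, window 36 x 44 mm in its middle. Origin: centre of its underside. Starts with its far edge on the deck and its near part on the pin tips (near edge about 8 mm up), 9 to 14 mm short of the seat in the jig's x, up to 18 mm to either side in y, turned up to 0.08 rad. Slides at about 1 N; seated, the pins stop it.
- hole_left (a point): Centre, on the underside, of the round 11 mm hole at x = -22, y = +45 mm of the plate; it belongs over pin_left.
- hole_right (a point): Centre, on the underside, of the slot (11 mm in x by 14 mm in y) at x = -22, y = -45 mm of the plate; it belongs over pin_right.
- turn_latch (a joint): Angle of the turn latch, rad. 0: open, its arm along the jig's +y. Grows clockwise seen from above (the arm swings away from the robot, then over the plate). pi/2: along the jig's +x, over the plate's near edge; stop at 1.6. Starts at 0 to 0.3, stays where it is left, about 1 N at the knob moves it. It cannot pass over a plate that is not down.
- latch_pivot (a point): The latch's upright pivot, x = -73, y = +55 mm of the jig, at the underside of the arm, 7 mm above the deck (1 mm above the seated plate). The arm is flat aluminium, 13 mm wide, 5 mm thick, 53 mm long from the pivot.
- latch_knob (a point): Centre of the top of the latch's round black knob, 12 mm diameter, 42 mm from the pivot; it stands 20 mm tall on the arm (26 to 46 mm above the table).
- tweezers: Bystander: green-handled tweezers, 128 x 15 x 9 mm, lying to the right of the jig, about 75 mm from its end. Origin: centre of its underside.
- spudger: Bystander: black pry stick, 146 x 10 x 8 mm, lying behind the jig's rail. Origin: centre of its underside.
- brush: Bystander: black brush, 155 x 40 x 10 mm, lying to the left of the jig, about 50 mm from its end. Origin: centre of its underside.
- spare_battery: Bystander: flat grey battery, 92 x 60 x 5 mm, near edge of the table, right of the jig. Origin: centre of its underside.
- pins_tin: Bystander: round tin, 68 mm diameter, 25 mm tall, near left corner of the table. Origin: centre of its underside.
- power_bank: Bystander: grey rounded power pack, 109 x 66 x 36 mm, right of the battery. Origin: centre of its underside.

How it is judged (in metres and radians):
On the way, in this order (a step that is already met when the one before it is completed fails the run):
1. with the latch still open, the plate has dropped over both pins and lies flat on the deck (value of joint turn_latch below 0.6 rad and z of shield_plate in the frame of rework_jig below 0.0152 m and horizontal distance between hole_left and pin_left below 0.0025 m and horizontal distance between hole_right and pin_right below 0.0035 m and angle between shield_plate's own z axis and vertical below 0.02 rad), for 0.3 s.
2. the latch is swung over the plate to its stop (value of joint turn_latch above 1.4 rad), for 0.2 s.
At the end, for the whole second after the job is handed in: The plate lies flat on the deck (underside within 1.2 mm of it, tilt under 0.02 rad) with both pins through its holes (round hole within 2.5 mm and slot within 3.5 mm of the pin axes, seen from above), at rest, and the latch stands over it at more than 1.4 rad (value of joint turn_latch above 1.4 rad and z of shield_plate in the frame of rework_jig below 0.0152 m and horizontal distance between hole_left and pin_left below 0.0025 m and horizontal distance between hole_right and pin_right below 0.0035 m and angle between shield_plate's own z axis and vertical below 0.02 rad and linear speed of shield_plate below 0.02 m/s); the robot touches nothing.
It fails at once if the plate is lifted (its centre more than 15 mm above the deck) (z of shield_plate in the frame of rework_jig above 0.029 m).
It fails at once if another thing on the table is moved by more than 20 mm (distance of any of tweezers, spudger, brush, spare_battery, pins_tin, power_bank from where it was at the start of the episode above 0.02 m).
It also fails if it takes over 54 s, if anything falls off the work surface, if the arm or the gripper's body presses on something with over 40 N, if the wrist force passes 120 N, or if a joint passes its speed limit or range.

ROBOT

A 6-joint arm with a two-finger parallel gripper is mounted at the origin on a cart in front of the work surface, level with it; the furniture and walls round the work are solid. World frame = base frame: x ahead of the robot, y to its left, z up, the work surface at z = 0. Lengths are in mm, angles in rad, forces in N, time in s.
With the tool pointing down it reaches from about 350 to 775 mm from the base axis. Payload 5.5 kg.
Tool frame: the origin (TCP) lies on the centre line of the jaws, within the pads' length; the fingertips stand 11 mm ahead of it and the grasp point (between the pads) lies 8 mm behind it; z points along the fingers, y is the line along which they close (so a half turn about z gives the same grasp; the last joint's range is limited). The gripper opens to 85 mm and grips with 20 to 120 N. Pads are 22 mm wide; open, the fingers measure 114 mm over their backs; the gripper's body (76 mm by 85 mm) begins 54 mm behind the grasp point. The pads swing forward as they close: fully open they stand 13 mm farther back than shut.
Start: joints at [0.981, 0.313, 0.046, 1.304, 0, 1.431], TCP at [250.031, 517.837, 242.323] pointing down, gripper open.
Joint ranges: [-2.76, 2.76], [-0.86, 1.69], [-1.03, 1.26], [-2.2, 2.34], [-1.47, 1.5], [-3.14, 3.14]. Speed limits (rad/s): [2.57, 2.57, 3.14, 3.14, 3.14, 3.14].

INTERFACE

Orientations are given as a rotation vector (axis times angle).
In Python, from station import telemetry, eyes, hand_in gives the robot as it stands.
- The arm moves only by the tool apply_moves, never from a script. Its argument "commands" is text: rows parted by semicolons, each of 7 numbers parted by spaces: the turn, a rotation vector about the world's x, y, z scaled (see below), then the shift along the world's x, y, z scaled (see below), then the opening, from 0 (shut) to 1 (fully open). In form: rx ry rz x y z claw; .... A call has exactly 8 rows; each row shifts and turns the commanded pose from where the row before left it; what a row does not reach is not made up. The controller multiplies each number of a shift by 0.3 m and each number of a turn by 180 degrees. A row lasts 1/8 s, in which the tool goes at most 62.5 mm and 10.7 degrees, less where a joint would pass 70% of its speed; a pose out of reach is approached as far as the arm can. A call with a number of a shift or a turn outside -1 to 1 is refused whole. A call with a gripper value outside its range is refused whole. The fingers move at their own pace and stop on an object; "newtons" is the grip in N (left out, the last holds). Time passes only in rows, so rows that do not move let the fingers close, or fill a call up. It gives the time, the measured TCP pose, the force, the opening and the grip force at its end, in the units of the state.
- telemetry.get_obs(): the state, without advancing time (a new reading comes with each control period).
- eyes.read_camera(name): name is "side" or "top" or "wrist"; returns (picture, depth): 420x560x3 uint8, red, green, blue; 420x560 float32, mm along the optical axis (not along the pixel's ray), 0 where there is no reading.
- eyes.camera_params(name): a dict with "camera_matrix" (3x3 intrinsics, pixels), "extrinsics" (4x4, takes a point from camera to world coordinates). Camera axes: x right, y up, looking along -z (the intrinsics and any distortion apply to the point x, -y, -z); pixel columns grow to the right and rows downward; lengths in mm; the calibration is good to about 2 mm. A picture is of the moment at which its call begins: read the wrist's pose just before it. camera_params takes no time and is no camera call; for the wrist camera it gives the pose at the moment of the call.
- hand_in(): hands the job in; it is judged then, once.
The state is a dict: "clock": time; "joint_pos": joint angles; "joint_velocities": joint speeds; "effort": joint torques, N m; "ee_pos": TCP position; "tcp_rot": TCP orientation; "ft_force": force on the tool from outside, world axes, zero at the start; "ft_torque": the same for the moment, N m; "grip_width": finger opening in mm; "finger_force": force on a finger pad.
Only numpy, scipy, OpenCV 4.12 (cv2) and the standard library are available. Lean on these libraries where they do the work, as an engineer would, in place of code of your own. Each camera call takes 0.05 s, during which the arm holds its last target. There are 200 camera calls.

## Working session

There is one attempt and no reset: what is moved stays moved. The work goes in short steps, Python scripts to look and compute and a tool call to move; the robot and the scene stay as the last step left them, time stands still between calls to the robot, and variables do not carry over. Pictures are saved under pics/ and viewed, at most 10 in all, crops included, and the job is handed in when it is done.

Besides the shell and the picture viewer there is one more tool, called after "Request:" by a JSON object that holds its "method" and its "body". apply_moves: Moves the arm, as the interface text tells. Its arguments: {"type":"object","properties":{"commands":{"type":"string"},"newtons":{"type":"number"}},"required":["commands"]}

```bash
ls; mkdir -p pics; python3 - <<'E'
from station import telemetry, eyes
import cv2,numpy as np
o=telemetry.get_obs();print({k:np.round(v,3) for k,v in o.items()})
for n in ["top","side"]:
    p,d=eyes.read_camera(n);q=eyes.camera_params(n);print(n,np.round(q["camera_matrix"],1).tolist(),np.round(q["extrinsics"],3).tolist(),{k:v for k,v in q.items() if k not in("camera_matrix","extrinsics")})
    cv2.imwrite(f"pics/{n}0.png",p[...,::-1]);np.save(f"{n}0_d.npy",d);np.save(f"{n}0_p.npy",p)
E
```

```text
pics
{'clock': np.float64(0.0), 'joint_pos': array([0.981, 0.314, 0.045, 1.304, 0.   , 1.431]), 'joint_velocities': array([-0.002,  0.001,  0.   ,  0.   , -0.001,  0.002]), 'effort': array([-2.0000e-03, -4.8063e+01,  2.9853e+01,  1.9000e-02, -0.0000e+00,
        0.0000e+00]), 'ee_pos': array([249.744, 517.384, 241.388]), 'tcp_rot': array([-7.000e-01, -3.062e+00,  3.000e-03]), 'ft_force': array([0.031, 0.472, 0.43 ]), 'ft_torque': array([-0.016, -0.03 , -0.013]), 'finger_force': np.float64(0.0), 'grip_width': np.float64(85.426)}
top [[429.3, 0.0, 280.4], [0.0, 429.3, 211.0], [0.0, 0.0, 1.0]] [[0.071, 0.97, -0.234, 308.021], [-0.997, 0.07, -0.01, 134.277], [0.007, 0.234, 0.972, 996.098], [0.0, 0.0, 0.0, 1.0]] {}
side [[532.7, 0.0, 281.0], [0.0, 532.7, 212.5], [0.0, 0.0, 1.0]] [[1.0, -0.014, -0.02, 488.932], [-0.008, 0.581, -0.814, -878.248], [0.023, 0.814, 0.58, 804.781], [0.0, 0.0, 0.0, 1.0]] {}
```

View pics/top0.png

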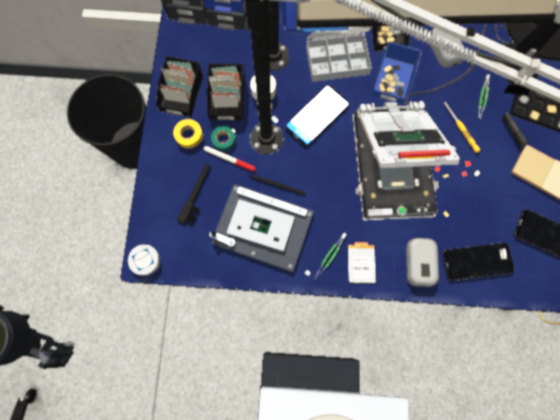

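View pics/side0.png

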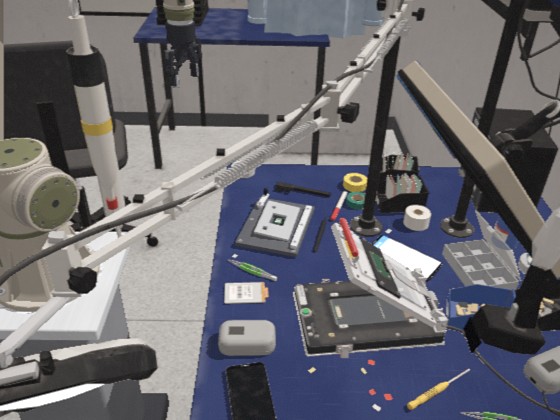

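The top picture shows the jig with its corners near (235,183), (313,207), (295,272) and (212,245), the plate askew on it, and the latch at about (222,240). I'll locate it coarsely, then look with the wrist camera.

```bash
cat > h.py <<'E'
import numpy as np,cv2
def proj(q,P):
    K,T=q["camera_matrix"],q["extrinsics"]
    P=np.atleast_2d(P);c=(P-T[:3,3])@T[:3,:3]
    c=c*[1,-1,-1];u=c@K.T;return u[:,:2]/u[:,2:]
def ray(q,uv,z):
    K,T=q["camera_matrix"],q["extrinsics"]
    uv=np.atleast_2d(uv);d=np.c_[uv,np.ones(len(uv))]@np.linalg.inv(K).T*[1,-1,-1]@T[:3,:3].T
    return T[:3,3]+d*((z-T[2,3])/d[:,2])[:,None]
def pts(q,d):
    K,T=q["camera_matrix"],q["extrinsics"]
    v,u=np.mgrid[:d.shape[0],:d.shape[1]]
    c=np.stack([(u-K[0,2])/K[0,0]*d,-(v-K[1,2])/K[1,1]*d,-d],-1)
    return c@T[:3,:3].T+T[:3,3]
E
python3 - <<'E'
from station import telemetry, eyes
from h import *
q=eyes.camera_params("top");
c=ray(q,[(235,183),(313,207),(295,272),(212,245)],14);print(c.round(0),c.mean(0))
print(np.linalg.norm(np.diff(c,axis=0),axis=1))
d=np.load("top0_d.npy");P=pts(q,d);print(P[230,225:300:6].round(0))
w=eyes.camera_params("wrist");print(w["camera_matrix"].round(1).tolist(),w["extrinsics"].round(3).tolist())
from scipy.spatial.transform import Rotation as R
print(R.from_rotvec(telemetry.get_obs()["tcp_rot"]).as_matrix().round(3).tolist())
p,d=eyes.read_camera("wrist");cv2.imwrite("pics/w0.png",p[...,::-1])
E
```

```text
[[605. 257.  14.]
 [559.  68.  14.]
 [404. 101.  14.]
 [452. 296.  14.]] [504.93843643 180.7394114   14.        ]
[194.43445736 158.66083823 200.72002457]
[[489. 270.  14.]
 [488. 254.  28.]
 [488. 240.  30.]
 [490. 227.  24.]
 [491. 213.  28.]
 [495. 200.  12.]
 [496. 186.  10.]
 [498. 173.   7.]
 [495. 158.  24.]
 [496. 144.  26.]
 [497. 131.  24.]
 [500. 117.  15.]
 [501. 103.  14.]]
[[321.6, 0.0, 281.1], [0.0, 321.6, 210.6], [0.0, 0.0, 1.0]] [[0.437, -0.865, -0.247, 185.975], [0.9, 0.419, 0.123, 547.592], [-0.003, -0.276, 0.961, 374.186], [0.0, 0.0, 0.0, 1.0]]
[[-0.901, 0.435, -0.001], [0.435, 0.901, -0.001], [0.0, -0.002, -1.0]]
```

View pics/w0.png

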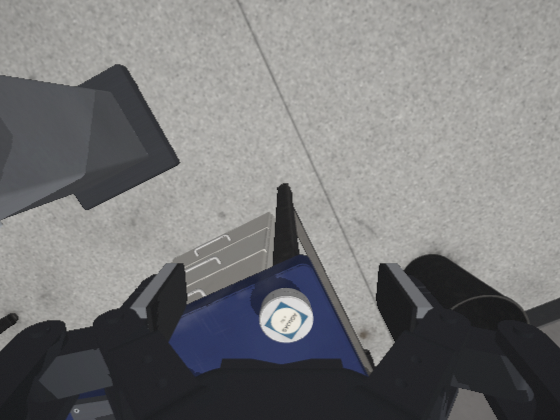

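Request:
{"method": "apply_moves", "body": {"commands": "0 0 0.01 0.106 -0.14 -0.01 1;0 0 0.01 0.106 -0.14 -0.01 1;0 0 0.01 0.106 -0.14 -0.01 1;0 0 0.01 0.106 -0.14 -0.01 1;0 0 0.01 0.106 -0.14 -0.01 0;0 0 0.01 0.106 -0.14 -0.01 0;0 0 0.01 0.106 -0.14 -0.01 0;0 0 0 0.106 -0.14 -0.01 0"}}

```text
clock: 1.15
ee_pos: [505.2, 180.3, 218.0]
tcp_rot: [-0.36, -3.121, -0.0]
ft_force: [0.3, 0.4, -0.3]
grip_width: 12.2
finger_force: 0.0
```

```bash
python3 - <<'E'
from station import telemetry, eyes
from h import *
o=telemetry.get_obs();print(o["clock"],o["ee_pos"],o["tcp_rot"],o["joint_velocities"].round(3),o["grip_width"])
eyes.read_camera("wrist")
w=eyes.camera_params("wrist")
p,d=eyes.read_camera("wrist");cv2.imwrite("pics/w1.png",p[...,::-1])
np.savez("w1.npz",p=p,d=d,**w);print(telemetry.get_obs()["ee_pos"])
E
```

```text
1.15 [505.15909983 180.27779328 218.03895866] [-3.60051516e-01 -3.12069794e+00 -1.95549811e-04] [-0.736  0.221  0.225  0.001 -0.    -0.722] 12.171787807375116
[507.05448804 178.02332066 217.47623896]
```

View pics/w1.png

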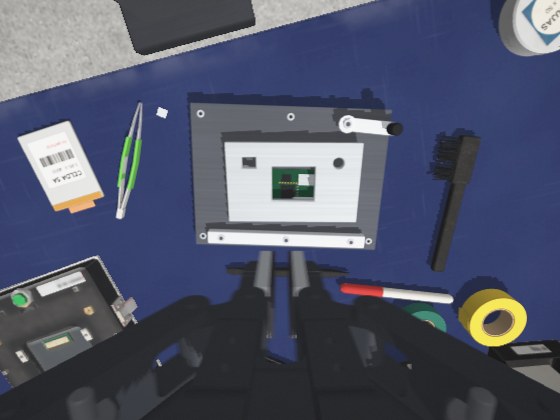

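The wrist view shows the plate at corners (225,142), (363,143), (357,221), (229,220). The latch pivot is at (347,124) with its knob at (395,129), the rail face is along row ~232, and the jig outline is at (190,103)–(391,109)–(375,250)–(197,244). Next I'll fit these precisely.

```bash
cat > m.py <<'E'
from h import *
def quad(mask,seed):
    n,l,s,c=cv2.connectedComponentsWithStats(mask.astype(np.uint8))
    m=(l==l[seed[1],seed[0]]).astype(np.uint8)
    cs,_=cv2.findContours(m,cv2.RETR_EXTERNAL,cv2.CHAIN_APPROX_NONE);k=max(cs,key=cv2.contourArea)
    h=k[:,0].astype(float)
    # edges: fit 4 lines using min area rect corners as guide
    hull=cv2.convexHull(k);
    for e in np.arange(.005,.1,.002):
        a=cv2.approxPolyDP(hull,e*cv2.arcLength(hull,True),True)[:,0].astype(float)
        if len(a)<=4:break
    L=[]
    for i in range(len(a)):
        A,B=a[i],a[(i+1)%len(a)];t=(B-A)/np.linalg.norm(B-A);n=np.array([-t[1],t[0]])
        s=(h-A)@t;r=(h-A)@n;ln=np.linalg.norm(B-A)
        sel=h[(s>.1*ln)&(s<.9*ln)&(abs(r)<3)].astype(np.float32)
        vx,vy,x,y=cv2.fitLine(sel,cv2.DIST_HUBER,0,.01,.01).ravel();L.append((x,y,vx,vy))
    C=[]
    for i in range(len(L)):
        x,y,a1,b1=L[i-1];X,Y,a2,b2=L[i]
        s=np.linalg.solve([[a1,-a2],[b1,-b2]],[X-x,Y-y]);C.append((x+s[0]*a1,y+s[0]*b1))
    return np.array(C),m.sum()
E
python3 - <<'E'
from m import *
w=np.load("w1.npz");p=w["p"];d=w["d"];q={k:w[k] for k in("camera_matrix","extrinsics")}
g=cv2.cvtColor(p,cv2.COLOR_RGB2GRAY);hsv=cv2.cvtColor(p,cv2.COLOR_RGB2HSV)
print([(xy,p[xy[1],xy[0]].tolist()) for xy in [(260,150),(300,240),(210,150),(210,110),(250,162),(338,162),(150,150),(345,140),(355,130)]])
P=pts(q,d);np.set_printoptions(suppress=True,precision=1)
for xy in [(210,150),(210,200),(350,235),(225,235),(300,150),(300,215),(240,150),(350,150),(360,128),(395,129)]:print(xy,P[xy[1],xy[0]])
bright=g>150
c,a=quad(bright,(260,150));print("plate",c,a)
c,a=quad(bright,(330,240));print("rail",c,a)
jm=(hsv[...,1]<110);c,a=quad(jm,(210,150));print("jig",c,a);print(ray(q,c,14))
cv2.imwrite("pics/jm.png",np.hstack([jm[80:260,150:430]*255,bright[80:260,150:430]*255]).astype(np.uint8))
big=cv2.resize(p[95:255,185:415],None,fx=3.4,fy=3.4,interpolation=cv2.INTER_CUBIC);cv2.imwrite("pics/w1c.png",big[...,::-1])
E
```

```text
[((260, 150), [226, 229, 232]), ((300, 240), [244, 245, 246]), ((210, 150), [103, 106, 114]), ((210, 110), [100, 103, 111]), ((250, 162), [66, 68, 73]), ((338, 162), [69, 72, 75]), ((150, 150), [57, 66, 112]), ((345, 140), [68, 71, 75]), ((355, 130), [244, 245, 246])]
(210, 150) [453.6 112.4  16.1]
(210, 200) [504.4  96.6  15.2]
(350, 235) [575.8 234.6  22.7]
(225, 235) [543.5 103.6  25. ]
(300, 150) [474.  201.7  27.4]
(300, 215) [541.6 186.9  21.3]
(240, 150) [460.1 144.   27.2]
(350, 150) [485.5 249.7  28.1]
(360, 128) [467.1 262.9  27.6]
(395, 129) [473.9 289.6  46.6]
plate [[224.4 141.7]
 [362.9 143.4]
 [355.5 221. ]
 [229.2 221. ]] 8943
rail [[187.8 230.3]
 [359.  235.7]
 [385.7 248.1]
 [214.4 242.7]] 2048
jig [[189.  102. ]
 [391.6 109.1]
 [374.4 249.5]
 [195.3 243.6]] 26872
[[403.8 105.4  14. ]
 [457.7 299.5  14. ]
 [603.  259.3  14. ]
 [549.1  65.3  14. ]]
```

View pics/w1c.png

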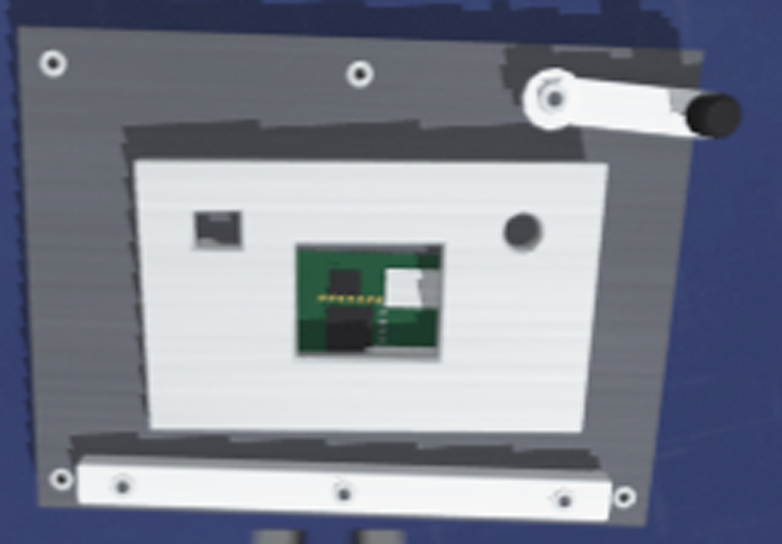

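```bash
python3 - <<'E'
from m import *
np.set_printoptions(suppress=True,precision=1)
w=np.load("w1.npz");q={k:w[k] for k in("camera_matrix","extrinsics")}
O=np.array([515.9,178.9]);y=-.270;R=np.array([[np.cos(y),np.sin(y)],[-np.sin(y),np.cos(y)]])
f=lambda uv,z:(ray(q,uv,z)[:,:2]-O)@R.T
c=[[224.4,141.7],[362.9,143.4],[355.5,221],[229.2,221]]
n=f(c[:2],28);a=f(c[2:],20);print(n,a,np.linalg.norm(n[0]-n[1]),np.linalg.norm(a[0]-a[1]),np.linalg.norm(n[0]-a[1]))
print("yaw",-np.arctan2(n[1,0]-n[0,0],n[1,1]-n[0,1]),-np.arctan2(a[0,0]-a[1,0],a[0,1]-a[1,1]),"mid",(n.sum(0)+a.sum(0))/4)
cr=lambda x,y:(185+x/3.4,95+y/3.4)
print("holes",f([cr(522,231),cr(219,230)],26.5))
print("pivot",f([cr(552,98)],26),"knob",f([cr(714,115)],46),"railtopface",f([cr(85,460),cr(605,478)],24))
print("screws",f([cr(54,62),cr(360,73),cr(61,479),cr(624,496)],14))
E
```

```text
[[-52.1 -63.7]
 [-54.9  72.2]] [[ 27.7  74.7]
 [ 32.3 -61.3]] 135.96602398844735 136.1204403715075 84.41937591101784
yaw 0.02115911285757286 0.03405044519025303 mid [-11.8   5.5]
holes [[-34.8  50.2]
 [-32.2 -39.2]]
pivot [[-72.9  55.7]] knob [[-70.2  95.7]] railtopface [[ 42.2 -81.4]
 [ 42.6  83.3]]
screws [[-78.2 -89.3]
 [-78.    0.9]
 [ 52.7 -91.7]
 [ 52.4  93. ]]
```

```bash
cat > go.py <<'E'
import sys,numpy as np
from station import telemetry
O=np.array([515.9,178.9]);y=-.270;R=np.array([[np.cos(y),-np.sin(y)],[np.sin(y),np.cos(y)]])
o=telemetry.get_obs();p=o["ee_pos"];print("t",o["clock"],"jig",(R.T@(p[:2]-O)).round(1),p.round(1),"rot",o["tcp_rot"].round(4),"F",(R.T@o["ft_force"][:2]).round(1),o["ft_force"][2].round(1),"grip",o["grip_width"].round(1),"vel",abs(o["joint_velocities"]).max().round(3))
for a in sys.argv[1:]:
    v=np.array([float(s) for s in a.split(",")]);t=np.r_[O+R@v[:2],v[2]];print(a,t.round(1),"shift",((t-p)/300).round(4));p=t
E
python3 go.py -72,3,200 -72,3,27
```

```text
Traceback (most recent call last):
  File "go.py", line 4, in <module>
    o=telemetry.get_obs();p=o["ee_pos"];print("t",o["clock"],"jig",(R.T@(p[:2]-O)).round(1),p.round(1),"rot",o["tcp_rot"].round(4),"F",(R.T@o["ft_force"][:2]).round(1),o["ft_force"][2].round(1),"grip",o["grip_width"].round(1),"vel",abs(o["joint_velocities"]).max().round(3))
                                                                                                                                                                                                         ^^^^^^^^^^^^^^^^^^^^^
AttributeError: 'float' object has no attribute 'round'
```

```bash
sed -i 's/o\["grip_width"\].round(1)/round(float(o["grip_width"]),1)/; s/o\["ft_force"\]\[2\].round(1)/round(float(o["ft_force"][2]),1)/;s/o\["clock"\]/round(float(o["clock"]),2)/' go.py
python3 go.py -72,3,200 -72,3,27
```

```text
t 1.25 jig [-8.3 -3.2] [507.1 178.  217.5] rot [ 3.6960e-01  3.1192e+00 -1.8000e-03] F [-0.8 -0. ] -0.2 grip -0.2 vel 0.067
-72,3,200 [447.3 201.  200. ] shift [-0.1992  0.0766 -0.0583]
-72,3,27 [447.3 201.   27. ] shift [ 0.      0.     -0.5767]
```

Request:
{"method": "apply_moves", "body": {"commands": "0 0 -0.005 -0.065 0.025 0 0;0 0 -0.006 -0.07 0.026 -0.06 0;0 0 0 -0.064 0.026 -0.1 0;0 0 0 0 0 -0.15 0;0 0 0 0 0 -0.12 0;0 0 0 0 0 -0.1 0;0 0 0 0 0 0 0;0 0 0 0 0 0 0"}}

```text
clock: 2.25
ee_pos: [445.1, 205.4, 60.2]
tcp_rot: [0.413, 3.114, 0.001]
ft_force: [0.2, 0.4, 0.5]
grip_width: 0.1
finger_force: 0.0
```

```bash
python3 go.py -72,3,27
```

```text
t 2.25 jig [-75.3   6.6] [445.1 205.4  60.2] rot [4.1350e-01 3.1136e+00 7.0000e-04] F [0.  0.4] 0.5 grip 0.1 vel 0.015
-72,3,27 [447.3 201.   27. ] shift [ 0.0075 -0.0146 -0.1107]
```

Request:
{"method": "apply_moves", "body": {"commands": "0 0 -0.002 0.0075 -0.0146 -0.04 0;0 0 0 0 0 -0.04 0;0 0 0 0 0 -0.031 0;0 0 0 0 0 0 0;0 0 0 0.013 -0.0036 0 0;0 0 0 0.013 -0.0036 0 0;0 0 0 0.013 -0.0036 0 0;0 0 0 0 0 0 0"}}

```text
clock: 3.25
ee_pos: [459.2, 197.2, 26.0]
tcp_rot: [0.424, 3.112, 0.0]
ft_force: [-0.3, -0.3, 0.3]
grip_width: 0.0
finger_force: 0.0
```

```bash
python3 go.py -52.5,3,27
```

```text
t 3.25 jig [-59.5   2.6] [459.2 197.2  26. ] rot [4.2450e-01 3.1123e+00 3.0000e-04] F [-0.2 -0.3] 0.3 grip 0.0 vel 0.008
-52.5,3,27 [466.1 195.8  27. ] shift [ 0.0229 -0.0048  0.0032]
```

Request:
{"method": "apply_moves", "body": {"commands": "0 0 0 0.005 -0.001 0 0;0 0 0 0.005 -0.001 0 0;0 0 0 0.005 -0.001 0 0;0 0 0 0.004 -0.001 0 0;0 0 0 0.004 -0.001 0 0;0 0 0 0 0 0 0;0 0 0 0 0 0 0;0 0 0 0 0 0 0"}}

```text
clock: 4.25
ee_pos: [465.7, 195.8, 26.1]
tcp_rot: [0.424, 3.113, 0.0]
ft_force: [-0.1, 0.5, -0.2]
grip_width: -0.0
finger_force: 0.0
```

```bash
python3 go.py -52.5,3,27; python3 - <<'E'
from station import eyes
import cv2,numpy as np
w=eyes.camera_params("wrist");p,d=eyes.read_camera("wrist");np.savez("w2.npz",p=p,d=d,**w)
t,_=eyes.read_camera("top");t=cv2.resize(t[170:285,200:325],(560,515),interpolation=cv2.INTER_CUBIC)
cv2.imwrite("pics/w2.png",np.hstack([cv2.resize(t,(400,368)),cv2.resize(p,(400,300))[:, :] if 0 else cv2.copyMakeBorder(cv2.resize(p,(400,300)),0,68,0,0,0)])[...,::-1])
E
```

```text
t 4.25 jig [-52.9   2.9] [465.7 195.8  26.1] rot [4.2400e-01 3.1126e+00 2.0000e-04] F [-0.3  0.4] -0.2 grip -0.0 vel 0.001
-52.5,3,27 [466.1 195.8  27. ] shift [ 0.0014 -0.0001  0.0031]
```

View pics/w2.png

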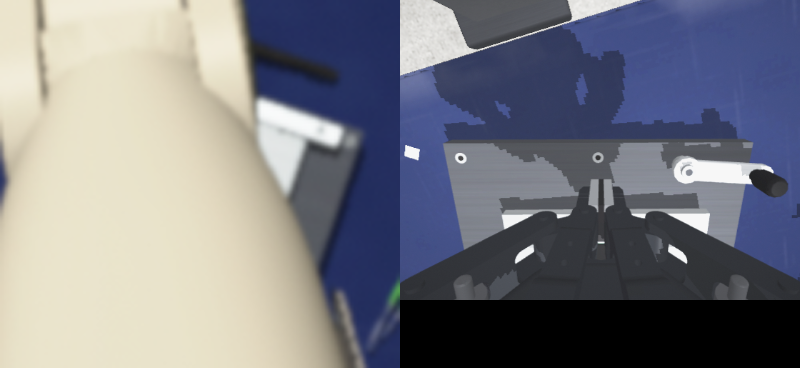

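The wrist half shows the plate's near edge running from (503,213) to (710,212), with the fingertips near it and the latch still open.

```bash
cat > edge.py <<'E'
import sys
from m import *
np.set_printoptions(suppress=True,precision=1)
O=np.array([515.9,178.9]);y=-.270;R=np.array([[np.cos(y),np.sin(y)],[-np.sin(y),np.cos(y)]])
w=np.load(sys.argv[1]);p=w["p"];q={k:w[k] for k in("camera_matrix","extrinsics")}
f=lambda uv,z:(ray(q,uv,z)[:,:2]-O)@R.T
P=pts(q,w["d"]);g=cv2.cvtColor(p,cv2.COLOR_RGB2GRAY).astype(int)
for u in map(int,sys.argv[4:]):
    c=g[int(sys.argv[2]):int(sys.argv[3]),u];v=int(sys.argv[2])+np.argmax(np.diff(c))+.5
    print(u,v,"z28",f([u,v],28)[0],"z20",f([u,v],20)[0],"depth z",P[int(v)+2:int(v)+8,u,2])
E
python3 edge.py w2.npz 285 312 150 160 175 190 400 410 420 430
python3 - <<'E'
from m import *
p=np.load("w2.npz")["p"];g=cv2.cvtColor(p,cv2.COLOR_RGB2GRAY)
print(g[303,135:155],g[303,420:445],g[225:300,281].tolist())
E
```

```text
150 300.5 z28 [-43.3 -58.4] z20 [-38.4 -62.1] depth z [24.5 24.2 25.  24.2 24.5 23.7]
160 300.5 z28 [-43.3 -53.8] z20 [-38.4 -57.2] depth z [24.8 24.9 24.1 25.5 25.1 24.3]
175 299.5 z28 [-43.8 -46.8] z20 [-38.9 -49.8] depth z [24.6 23.9 24.6 23.9 24.3 68. ]
190 293.5 z28 [-46.9 -39.7] z20 [-42.2 -42.3] depth z [21.4 21.8 22.7 22.6 63.8 64.4]
400 298.5 z28 [-44.   56.5] z20 [-39.2  59.8] depth z [26.7 26.8 26.8 27.7 26.4 27. ]
410 298.5 z28 [-44.  61.] z20 [-39.2  64.6] depth z [27.6 26.9 27.1 26.5 26.9 27.5]
420 298.5 z28 [-44.   65.6] z20 [-39.1  69.5] depth z [27.3 27.1 27.3 26.5 27.2 27.5]
430 298.5 z28 [-44.   70.2] z20 [-39.1  74.4] depth z [26.6 26.1 26.1 26.2 27.6 26.8]
[133 133 134 133 133 133 134 167 228 244 244 244 244 244 244 244 244 244
 244 244] [247 247 247 247 247 247 247 247 247 247 247 247 245 181 144 145 143 144
 144 144 144 145 144 144 144] [180, 169, 104, 88, 88, 90, 89, 88, 87, 88, 89, 89, 87, 87, 89, 89, 89, 89, 90, 88, 89, 89, 89, 90, 89, 79, 54, 49, 50, 51, 50, 50, 51, 51, 50, 51, 51, 52, 51, 52, 50, 50, 51, 51, 52, 51, 51, 50, 51, 50, 52, 50, 51, 51, 51, 51, 51, 50, 50, 50, 50, 50, 57, 61, 60, 59, 60, 59, 60, 60, 59, 60, 60, 59, 60]
```

Request:
{"method": "apply_moves", "body": {"commands": "0 0 0 0.003 -0.001 0 0;0 0 0 0.003 -0.001 0 0;0 0 0 0.003 -0.001 0 0;0 0 0 0 0 0 0;0 0 0 0 0 0 0;0 0 0 0 0 0 0;0 0 0 0 0 0 0;0 0 0 0 0 0 0"}}

```text
clock: 5.35
ee_pos: [467.3, 195.0, 25.8]
tcp_rot: [-0.423, -3.111, -0.0]
ft_force: [-5.3, 2.9, 1.2]
grip_width: -0.2
finger_force: 2.6
```

```bash
python3 go.py; python3 - <<'E'
from station import eyes
import numpy as np
w=eyes.camera_params("wrist");p,d=eyes.read_camera("wrist");np.savez("w3.npz",p=p,d=d,**w)
E
python3 edge.py w3.npz 285 312 150 160 175 400 410 420 
```

```text
t 5.35 jig [-51.1   2.6] [467.3 195.   25.8] rot [-4.2330e-01 -3.1112e+00 -1.0000e-04] F [-5.9  1.3] 1.2 grip -0.2 vel 0.003
150 287.5 z28 [-48.3 -57.8] z20 [-43.8 -61.5] depth z [15.9 17.7 17.8 19.2 20.5 22.5]
160 293.5 z28 [-45.2 -53.6] z20 [-40.6 -57. ] depth z [21.5 21.5 21.7 21.3 21.7 20.9]
175 293.5 z28 [-45.2 -46.8] z20 [-40.6 -49.7] depth z [21.4 22.3 21.5 20.7 20.6 21.5]
400 293.5 z28 [-45.   55.8] z20 [-40.3  59.1] depth z [21.  21.6 20.2 22.  20.6 21.1]
410 293.5 z28 [-45.   60.3] z20 [-40.3  63.9] depth z [21.2 20.5 21.5 21.2 20.5 20.2]
420 293.5 z28 [-45.   64.9] z20 [-40.3  68.7] depth z [20.3 21.2 21.  20.6 20.7 20.2]
```

Request:
{"method": "apply_moves", "body": {"commands": "0 0 0 -0.006 0.0017 0 0;0 0 0 -0.02 0.0055 0 0;0 0 0 -0.03 0.0083 0.02 0;0 0 0 -0.02 0.0055 0.1 0;0 0 0 0 0 0.15 0;0 0 0 0.04 -0.01 0.15 0;0 0 0 0.1 -0.03 0.12 0;0 0 0 0 0 0 0"}}

```text
clock: 6.4
ee_pos: [491.2, 189.4, 191.9]
tcp_rot: [0.425, 3.104, 0.004]
ft_force: [0.2, -0.6, -1.0]
grip_width: -0.4
finger_force: 0.0
```

```bash
python3 go.py; cat > look.py <<'E'
import sys
from m import *
from station import eyes
np.set_printoptions(suppress=True,precision=1)
n=sys.argv[1];K=eyes.camera_params("wrist");p,d=eyes.read_camera("wrist");np.savez(n+".npz",p=p,d=d,**K)
O=np.array([515.9,178.9]);y=-.270;R=np.array([[np.cos(y),np.sin(y)],[-np.sin(y),np.cos(y)]])
pr=lambda a,b,z:proj(K,np.r_[O+R.T@np.array([a,b]),z])[0]
# rectified deck view at z=20, 4 px/mm, jig y right, jig x down
S=4;src=np.array([pr(a,b,20) for a,b in[(-90,-100),(-90,100),(65,100),(65,-100)]],np.float32)
H=cv2.getPerspectiveTransform(src,np.array([(0,0),(800,0),(800,620),(0,620)],np.float32))
r=cv2.warpPerspective(p,H,(800,600),flags=cv2.INTER_CUBIC);cv2.imwrite(f"pics/{n}.png",r[...,::-1])
P=pts(K,d)
g=cv2.cvtColor(r,cv2.COLOR_RGB2GRAY)>150
try:
    c,a=quad(g,(400,220));print("plate quad jig (x,y) at z20",np.c_[c[:,1]/S-90,c[:,0]/S-100],"mean",(c.mean(0)/S-[100,90])[::-1])
except Exception as e:print(e)
for a,b in[(-35,-55),(-35,0),(-35,60),(30,-55),(30,0),(30,55)]:
    u=pr(a,b,20).round().astype(int);print((a,b),np.median(P[u[1]-3:u[1]+4,u[0]-3:u[0]+4,2]))
E
python3 look.py w4
```

```text
t 6.4 jig [-26.6   3.5] [491.2 189.4 191.9] rot [0.4247 3.1044 0.0041] F [ 0.4 -0.5] -1.0 grip -0.4 vel 0.108
OpenCV(4.12.0) /io/opencv/modules/imgproc/src/linefit.cpp:50: error: (-215:Assertion failed) count > 0 in function 'fitLine2D_wods'

(-35, -55) 20.86615794895465
(-35, 0) 21.030292452489448
(-35, 60) 20.840989480976987
(30, -55) 21.033428342216098
(30, 0) 20.909140858061505
(30, 55) 21.042161472194437
```

View pics/w4.png

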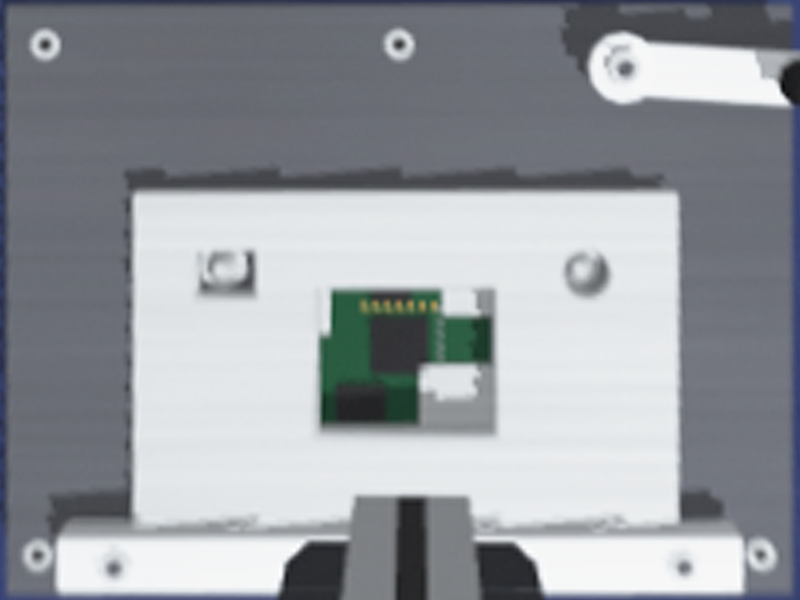

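The plate is seated: it is flat at the same height in all six spots and both pins show in the holes at (228,268) and (587,272). The latch is still open, with its pivot at (622,68). Next I'll push the knob.

```bash
python3 go.py -95,97,150 -95,97,43; python3 - <<'E'
import numpy as np
y=-.27;R=np.array([[np.cos(y),-np.sin(y)],[np.sin(y),np.cos(y)]])
A=np.array([.05,.25,.45,.65,.85,1.05,1.25,1.45,1.6])
c=np.c_[-73+42*np.sin(A)-17*np.cos(A),55+42*np.cos(A)+20.5*np.sin(A)]
print(c.round(1).tolist());c=np.vstack([[-95,97],c])
print((np.diff(c,axis=0)@R.T/300).round(4))
E
```

```text
t 6.45 jig [-28.9   2.7] [488.7 189.3 189.6] rot [4.2470e-01 3.1092e+00 2.0000e-03] F [-0.2 -0.4] -0.1 grip 0.0 vel 0.075
-95,97,150 [450.2 297.7 150. ] shift [-0.1284  0.3615 -0.132 ]
-95,97,43 [450.2 297.7  43. ] shift [ 0.      0.     -0.3567]
[[-87.9, 98.0], [-79.1, 100.8], [-70.0, 101.7], [-61.1, 100.8], [-52.7, 98.1], [-45.0, 93.7], [-38.5, 87.7], [-33.4, 80.4], [-30.5, 74.3]]
[[ 0.0237 -0.0032]
 [ 0.0308  0.0012]
 [ 0.0299 -0.0049]
 [ 0.0279 -0.0108]
 [ 0.0247 -0.0163]
 [ 0.0206 -0.0211]
 [ 0.0156 -0.025 ]
 [ 0.0101 -0.028 ]
 [ 0.0036 -0.0223]]
```

Request:
{"method": "apply_moves", "body": {"commands": "0 0 0 -0.032 0.09 0 0;0 0 0 -0.032 0.09 -0.02 0;0 0 0 -0.032 0.09 -0.06 0;0 0 0 -0.032 0.091 -0.06 0;0 0 0 0 0 -0.12 0;0 0 0 0 0 -0.12 0;0 0 0 0 0 -0.108 0;0 0 0 0 0 0 0"}}

```text
clock: 7.45
ee_pos: [444.7, 296.0, 38.2]
tcp_rot: [-0.422, -3.106, 0.007]
ft_force: [0.1, 0.5, 0.6]
grip_width: -0.0
finger_force: 0.0
```

```bash
python3 go.py -95,97,43 -87.9,98,43
```

```text
t 7.45 jig [-99.9  93.9] [444.7 296.   38.2] rot [-0.4221 -3.1058  0.0072] F [-0.1  0.5] 0.6 grip -0.0 vel 0.067
-95,97,43 [450.2 297.7  43. ] shift [0.0184 0.0058 0.0159]
-87.9,98,43 [457.3 296.8  43. ] shift [ 0.0237 -0.0031  0.    ]
```

Request:
{"method": "apply_moves", "body": {"commands": "0 0 0 0.0184 0.0058 0.0159 0;0 0 0 0 0 0 0;0 0 0 0.012 -0.0016 0 0;0 0 0 0.012 -0.0016 0 0;0 0 0 0.0154 0.0006 0 0;0 0 0 0.0154 0.0006 0 0;0 0 0 0.015 -0.0025 0 0;0 0 0 0.015 -0.0025 0 0"}}

```text
clock: 8.45
ee_pos: [480.5, 297.2, 46.3]
tcp_rot: [0.424, 3.113, 0.001]
ft_force: [-0.2, 0.0, 0.3]
grip_width: 0.1
finger_force: 0.4
```

```bash
python3 go.py -61.1,100.8,43 -52.7,98.1,43 -45,93.7,43 -38.5,87.7,43
```

```text
t 8.45 jig [-65.7 104.6] [480.5 297.2  46.3] rot [4.2390e-01 3.1128e+00 6.0000e-04] F [-0.2 -0. ] 0.3 grip 0.1 vel 0.075
-61.1,100.8,43 [483.9 292.3  43. ] shift [ 0.0115 -0.0163 -0.011 ]
-52.7,98.1,43 [491.3 287.5  43. ] shift [ 0.0246 -0.0161  0.    ]
-45,93.7,43 [497.5 281.2  43. ] shift [ 0.0208 -0.021   0.    ]
-38.5,87.7,43 [502.2 273.7  43. ] shift [ 0.0155 -0.0251  0.    ]
```

Request:
{"method": "apply_moves", "body": {"commands": "0 0 0 0.0055 -0.008 -0.005 0;0 0 0 0.006 -0.0083 -0.006 0;0 0 0 0.0123 -0.008 0 0;0 0 0 0.0123 -0.008 0 0;0 0 0 0.0104 -0.0105 0 0;0 0 0 0.0104 -0.0105 0 0;0 0 0 0.0078 -0.0125 0 0;0 0 0 0.0078 -0.0125 0 0"}}

```text
clock: 9.45
ee_pos: [501.5, 273.3, 42.7]
tcp_rot: [-0.424, -3.112, 0.0]
ft_force: [-0.8, 1.6, -1.3]
grip_width: -0.2
finger_force: 0.4
```

```bash
python3 go.py -33.4,80.4,43 -30.5,74.3,43 -30.5,72,43; python3 - <<'E'
from station import eyes
import cv2,numpy as np
w=eyes.camera_params("wrist");p,d=eyes.read_camera("wrist");np.savez("w5.npz",p=p,d=d,**w);cv2.imwrite("pics/w5.png",p[...,::-1])
E
```

```text
t 9.45 jig [-39.1  87.2] [501.5 273.3  42.7] rot [-4.2360e-01 -3.1121e+00  2.0000e-04] F [-1.2  1.3] -1.3 grip -0.2 vel 0.062
-33.4,80.4,43 [505.2 265.3  43. ] shift [ 0.0123 -0.0268  0.001 ]
-30.5,74.3,43 [506.3 258.6  43. ] shift [ 0.0039 -0.0222  0.    ]
-30.5,72,43 [505.7 256.4  43. ] shift [-0.002  -0.0074  0.    ]
```

View pics/w5.png

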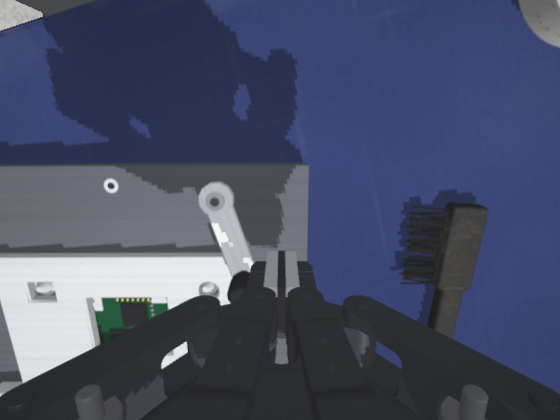

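The picture shows the latch swung most of the way: pivot at (216,200), knob at (240,288) touching the fingers. I'll finish the swing.

Request:
{"method": "apply_moves", "body": {"commands": "0 0 0 0.006 -0.0134 0 0;0 0 0 0.006 -0.0134 0 0;0 0 0 0.002 -0.011 0 0;0 0 0 0.002 -0.011 0 0;0 0 0 -0.001 -0.0037 0 0;0 0 0 -0.001 -0.0037 0 0;0 0 0 0 0 0 0;0 0 0 0 0 0 0"}}

```text
clock: 10.5
ee_pos: [506.5, 257.6, 43.3]
tcp_rot: [0.423, 3.112, 0.003]
ft_force: [1.3, 4.8, -0.6]
grip_width: 0.0
finger_force: 2.3
```

```bash
python3 go.py -30.5,70,43; python3 - <<'E'
from station import eyes
import numpy as np
w=eyes.camera_params("wrist");p,d=eyes.read_camera("wrist");np.savez("w6.npz",p=p,d=d,**w)
E
```

```text
t 10.5 jig [-30.1  73.4] [506.5 257.6  43.3] rot [4.2290e-01 3.1121e+00 2.7000e-03] F [-0.  5.] -0.6 grip 0.0 vel 0.001
-30.5,70,43 [505.2 254.5  43. ] shift [-0.0043 -0.0105 -0.001 ]
```

The force rises to 5 N in y, so the latch looks to be at its stop. I'll back off and verify.

Request:
{"method": "apply_moves", "body": {"commands": "0 0 0 0.005 0.018 0 0;0 0 0 0.012 0.045 0 0;0 0 0 0 0 0.1 0;0 0 0 0 0 0.15 0;0 0 0 0 -0.05 0.15 0;0 0 0 0 -0.1 0.1 0;0 0 0 0 -0.1 0 0;0 0 0 0 0 0 0"}}

```text
clock: 11.55
ee_pos: [511.5, 199.6, 193.7]
tcp_rot: [0.428, 3.112, -0.001]
ft_force: [-0.1, -0.5, -1.3]
grip_width: 0.1
finger_force: 0.0
```

```bash
python3 go.py; python3 look.py w7; python3 go.py
```

```text
t 11.55 jig [-9.8 18.8] [511.5 199.6 193.7] rot [ 4.2750e-01  3.1116e+00 -6.0000e-04] F [ 0.  -0.6] -1.3 grip 0.1 vel 0.03
OpenCV(4.12.0) /io/opencv/modules/imgproc/src/linefit.cpp:50: error: (-215:Assertion failed) count > 0 in function 'fitLine2D_wods'

(-35, -55) 20.724939470552044
(-35, 0) 21.26634967842614
(-35, 60) 26.883026072251937
(30, -55) 21.116100967699026
(30, 0) 20.93731712544485
(30, 55) 20.982518442334367
t 11.6 jig [-10.2  19.5] [511.2 200.4 193.2] rot [ 4.2620e-01  3.1125e+00 -1.0000e-04] F [0.1 0.1] -0.4 grip -0.2 vel 0.023
```

View pics/w7.png

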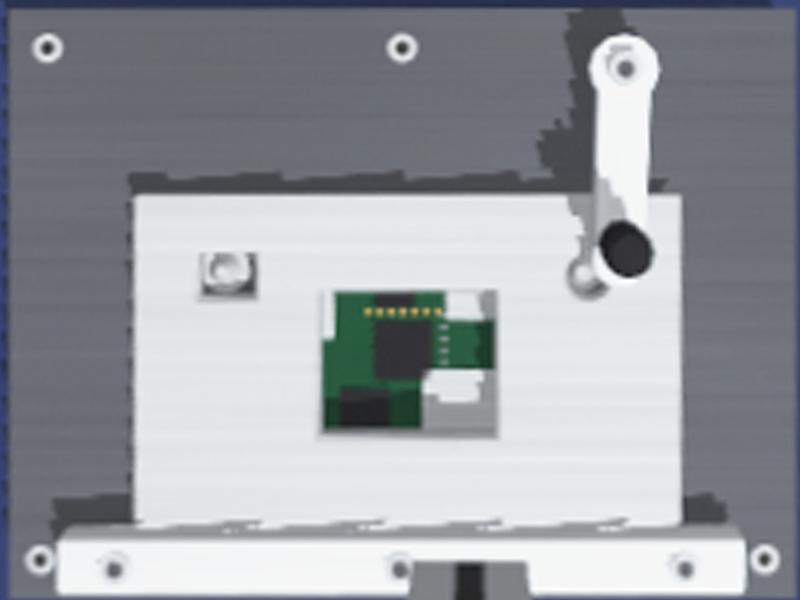

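The picture shows the latch along the jig's +x over the plate: pivot at (625,68), knob at (626,250). The plate is flat with both pins in its holes, and the gripper is clear of everything.

```bash
python3 -c "
from station import hand_in
print(hand_in())"
```

```text
the job is handed in; nothing more can be done
None
```

The plate is seated flat over both pins, the latch is pushed over it to its stop, and the job was handed in at about 11.6 s; hand_in returned no verdict.

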